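# Open the bench globe valve to its stop and ease it back a quarter turn

## Robot

A 7-joint arm with a two-finger parallel gripper is mounted at the origin on a cart in front of the work surface, level with it; the furniture and walls round the work are solid. World frame = base frame: x ahead of the robot, y to its left, z up, the work surface at z = 0. Lengths are in mm, angles in rad, forces in N, time in s.
With the tool pointing down it reaches from about 400 to 850 mm from the base axis. Payload 4.4 kg.
Tool frame: the origin (TCP) lies at the very end of the fingers, on their centre line; the grasp point (between the pads) lies 19 mm behind it; z points along the fingers, y is the line along which they close (so a half turn about z gives the same grasp; the last joint's range is limited). The gripper opens to 94 mm and grips with 3 to 60 N. Pads are 16 mm wide; open, the fingers measure 119 mm over their backs; the gripper's body (75 mm by 177 mm) begins 78 mm behind the grasp point.
Start: joints at [1.21, 0.628, 0.038, 1.517, -0.027, 0.996, -0.02], TCP at [188.885, -621.965, 205.478] pointing down, gripper open.
Joint ranges: [-3.06, 3.06], [-0.37, 2.12], [-1.25, 1.32], [0.18, 2.47], [-1.1, 4.24], [0.23, 1.98], [-2.94, 2.94]. Speed limits (rad/s): [2.57, 2.57, 3.14, 3.14, 3.14, 3.14, 3.14].

## Interface

Orientations are given as a unit quaternion [x, y, z, w].
In Python, from station import robot gives the robot as it stands.
- The arm moves only by the shell command python3 -m creep 'ROWS' [FORCE]. ROWS is JSON, a list of rows, each an object of numbers: "dx", "dy", "dz": the shift along the tool's x, y, z in m; "spin": the turn about the tool's z in rad; "fingers": the opening, from 0 (shut) to 1 (fully open). In form: [{"dx": .., "dy": .., "dz": .., "spin": .., "fingers": ..}, ...]. A call has 1 to 8 rows; each row shifts and turns the commanded pose from where the row before left it, along the tool's axes as they then stand; what a row does not reach is not made up. A row lasts 1/10 s, in which the tool goes at most 50 mm and 8.59 degrees, less where a joint would pass 70% of its speed; a pose out of reach is approached as far as the arm can. A call is refused whole if a number of a shift passes 0.05 or a number of a turn 0.15, either way. A call with a gripper value outside its range is refused whole. The fingers move at their own pace and stop on an object; FORCE is the grip in N (left out, the last holds). Time passes only in rows, so rows that do not move let the fingers close. It gives the time, the measured TCP pose, the force, the opening and the grip force at its end, in the units of the state.
- robot.get_state(): the state, without advancing time (a new reading comes with each control period).
- robot.capture(name): name is "scene" or "top" or "wrist"; returns a dict with "pixels" (480x640x3 uint8, red, green, blue), "depth" (480x640 float32, mm along the optical axis (not along the pixel's ray), 0 where there is no reading), "mtx" (3x3 intrinsics, pixels), "cam_to_world" (4x4, takes a point from camera to world coordinates). Camera axes: x right, y up, looking along -z (the intrinsics and any distortion apply to the point x, -y, -z); pixel columns grow to the right and rows downward; lengths in mm; the calibration is good to about 2 mm. A picture is of the moment at which its call begins.
- robot.sign_off(): hands the job in; it is judged then, once.
Trained networks look in a picture, given as the dict that the camera call returned (one of the last four; its "shot" number tells which), for a name from the list of things; names that differ only in an ending like _2 or _b are one class to them, and where a whole thing is asked for, a point or a joint stands for the part that bears it (a point fixed in the world has none). Each returns a list of dicts, best first, with "confidence" (0 to 1); they miss things now and then, are a little off and sometimes report something else, mostly with a low value. They report only what shows in the picture. A call takes as long as a camera call.
- robot.regions_of(picture, label): "region" (480x640 bool, what is visible of it) and "rect" ([left, top, right, bottom] in pixels, round what is visible of it).
- robot.tip_of(picture, label): "uv" ([column, row] in pixels: a listed point, or the origin of a listed thing).
The state is a dict: "time": time; "joint_pos": joint angles; "joint_vel": joint speeds; "joint_efforts": joint torques, N m; "tcp_pos": TCP position; "orientation": TCP orientation; "ft_force": force on the tool from outside, world axes, zero at the start; "wrist_torque": the same for the moment, N m; "opening": opening from 0.0 (shut) to 1.0 (fully open); "grip_force": force on a finger pad.
Only numpy, scipy, OpenCV 4.12 (cv2) and the standard library are available. Lean on these libraries where they do the work, as an engineer would, in place of code of your own. Each camera call takes 0.05 s, during which the arm holds its last target. There are 200 camera calls.

## Task

Open the brass globe valve on the desk: turn its handwheel counterclockwise, letting your hand rise with the stem, until you feel it come up firmly against its stop, without straining it. Then turn it back a quarter turn so that it cannot jam, and let go, leaving the glassware and bottles around it where they stand.

Things in the scene. Friction and masses are not known exactly. Their poses are not given: they have to be found in the camera images.
- valve: Brass globe valve on an aluminium base plate (90 x 130 x 8 mm) fixed to the desk. Origin: centre of the plate's underside; z up along the stem, y along the cross pipe (156 mm long, 20 mm thick, its axis 36 mm up). The bonnet is 39 mm across up to 64 mm above the desk, then 34 mm to 80 mm; the gland nut above it is 25 mm across and ends at 95 mm.
- wheel_center (a point): Centre of the black five-spoke handwheel with a rubber rim, on the stem's axis, half-way up its rim. The wheel is round, 56 mm outside diameter, rim 12 mm high, so it may be gripped across the rim from above at any yaw. At the start it is 121 mm above the desk; it rises with the stem. A small steel pip marks one place on the rim's top; the point's x axis points at the pip.
- handwheel (a joint): Angle of the handwheel (rad), 0 at the start; grows as it turns counterclockwise seen from above, which raises wheel and stem by 24 mm a turn (3.82 mm per rad). Thread friction takes 0.15 Nm either way, and at rest may hold any torque up to that; the wheel stays where it is left. At the start the stop is 2.7 to 4.1 rad away, different each time.
- valve_stem: The rising stem's shoulder, a disc hidden in the bonnet; origin at the centre of its top face, z up. It pushes the thrust washer up against a fixed stop, whose height differs each time and is not measured. The stop adds about 0.07 Nm per further 0.1 rad to the 0.15 Nm of thread friction: 0.15 to 0.3 Nm added is firm, under 0.1 Nm too little, over 0.4 Nm strains it.
- thrust_washer: Steel washer, 18 mm wide, 3 mm thick, hidden in the bonnet above the stem's shoulder (0.5 mm of play at the start). Origin: centre of its underside, z up. Friction keeps it at the highest place the shoulder has pushed it to, so its height over the stem's origin tells how far the stem has been turned back (6 mm for a quarter turn).
- beaker: Bystander: clear glass beaker, 66 mm wide, 83 mm tall; standing beside the valve. Origin: centre of its underside, z up.
- oil_bottle: Bystander: small brown bottle with black cap, 26 mm wide, 68 mm tall; standing beside the valve. Origin: centre of its underside, z up.
- vial: Bystander: brown vial, 32 mm wide, 90 mm tall; standing beside the valve. Origin: centre of its underside, z up.
- small_jar: Bystander: small white jar with cream cap, 30 mm wide, 36 mm tall; standing beside the valve. Origin: centre of its underside, z up.

How it is judged (in metres and radians):
On the way:
1. the stem is brought up firmly against its stop (over 20 N between stem shoulder and thrust washer) (contact force between valve_stem and thrust_washer above 20 N), for 0.1 s.
At the end, for the whole second after the job is handed in: After having met the stop, the wheel stands about a quarter turn back from it (52 to 127 degrees, 3.5 to 8.5 mm between stem shoulder and thrust washer), at rest, and the things around stand upright (z of thrust_washer in the frame of valve_stem between 0.0035 and 0.0085 m and velocity of joint handwheel between -0.05 and 0.05 rad/s and angle between each of beaker, oil_bottle, vial, small_jar's own z axis and vertical below 0.2 rad); the robot touches nothing.
It fails at once if the stop is strained (over 110 N between stem shoulder and thrust washer, about 0.55 Nm at the wheel) (contact force between valve_stem and thrust_washer above 110 N).
It fails at once if the beaker is pushed more than 20 mm from its place (distance of beaker from where it was at the start of the episode above 0.02 m).
It fails at once if the oil bottle is pushed more than 20 mm from its place (distance of oil_bottle from where it was at the start of the episode above 0.02 m).
It fails at once if the vial is pushed more than 20 mm from its place (distance of vial from where it was at the start of the episode above 0.02 m).
It fails at once if the small jar is pushed more than 20 mm from its place (distance of small_jar from where it was at the start of the episode above 0.02 m).
It also fails if it takes over 72 s, if anything falls off the work surface, if the arm or the gripper's body presses on something with over 40 N, if the wrist force passes 120 N, or if a joint passes its speed limit or range.

## Working session

There is one attempt and no reset: what is moved stays moved. The work goes in short steps, Python scripts to look and compute and a shell command to move; the robot and the scene stay as the last step left them, time stands still between calls to the robot, and variables do not carry over. Pictures are saved under pics/ and viewed, at most 10 in all, crops included, and the job is handed in when it is done.

```bash
mkdir -p pics; cat > h.py <<'E'
import numpy as np, cv2
from station import robot
from scipy.spatial.transform import Rotation as R
def world(p,u,v,d=None,z=None):
    K=p["mtx"];T=np.array(p["cam_to_world"])
    ray=np.array([(u-K[0][2])/K[0][0],-(v-K[1][2])/K[1][1],-1.])
    if d is None:
        r=T[:3,:3]@ray; s=(z-T[2,3])/r[2]; return T[:3,3]+s*r
    return T[:3,:3]@(ray*d)+T[:3,3]
def save(p,n): cv2.imwrite("pics/"+n,p["pixels"][:,:,::-1])
E
python3 - <<'E'
from h import *
s=robot.get_state();print({k:np.round(v,3) for k,v in s.items()})
print(R.from_quat(s["orientation"]).as_matrix().round(3))
for c in ["top","scene"]:
    p=robot.capture(c);save(p,c+"1.png")
    t=robot.tip_of(p,"wheel_center")[:2]
    for a in t: print(c,"wheel",a,world(p,*a["uv"],z=121).round(1))
    for n in ["beaker","oil_bottle","vial","small_jar","valve"]:
        for a in robot.tip_of(p,n)[:1]: print(n,a,world(p,*a["uv"],z=0).round(1))
E
```

```text
{'time': np.float64(0.0), 'joint_pos': array([ 1.21 ,  0.629,  0.038,  1.518, -0.027,  0.996, -0.02 ]), 'joint_vel': array([-0.   ,  0.   , -0.   ,  0.002, -0.   ,  0.   , -0.   ]), 'joint_efforts': array([ 0.0000e+00, -5.4974e+01,  1.1430e+00, -1.8664e+01, -5.2000e-02,
        2.4000e-02,  0.0000e+00]), 'tcp_pos': array([ 188.694, -621.319,  204.573]), 'orientation': array([ 0.989,  0.147, -0.   , -0.001]), 'ft_force': array([ 0.449,  0.586, -0.717]), 'wrist_torque': array([ 0.02 , -0.005, -0.01 ]), 'grip_force': np.float64(0.0), 'opening': np.float64(1.001)}
[[ 0.957  0.291 -0.001]
 [ 0.291 -0.957  0.002]
 [-0.    -0.002 -1.   ]]
top wheel {'uv': [355.8, 243.2], 'confidence': 0.93} [ 449.9 -292.2  121. ]
beaker {'uv': [359.6, 300.2], 'confidence': 0.58} [ 345.5 -298.6    0. ]
oil_bottle {'uv': [312.5, 304.4], 'confidence': 0.62} [ 339.6 -207.4    0. ]
vial {'uv': [326.1, 211.9], 'confidence': 0.86} [ 518.6 -238.7    0. ]
small_jar {'uv': [405.1, 237.0], 'confidence': 0.75} [ 464.9 -390.3    0. ]
valve {'uv': [350.5, 248.5], 'confidence': 0.76} [ 445.7 -284.1    0. ]
scene wheel {'uv': [338.0, 235.8], 'confidence': 0.81} [ 444.3 -294.8  121. ]
beaker {'uv': [307.2, 314.6], 'confidence': 0.61} [ 341.  -297.7    0. ]
oil_bottle {'uv': [275.0, 292.4], 'confidence': 0.54} [ 349.3 -215.1    0. ]
vial {'uv': [382.3, 291.6], 'confidence': 0.53} [ 470.6 -387.1    0. ]
small_jar {'uv': [385.2, 293.7], 'confidence': 0.59} [ 469.1 -394.3    0. ]
valve {'uv': [334.0, 278.8], 'confidence': 0.64} [ 444.9 -291.1    0. ]
```

View pics/top1.png

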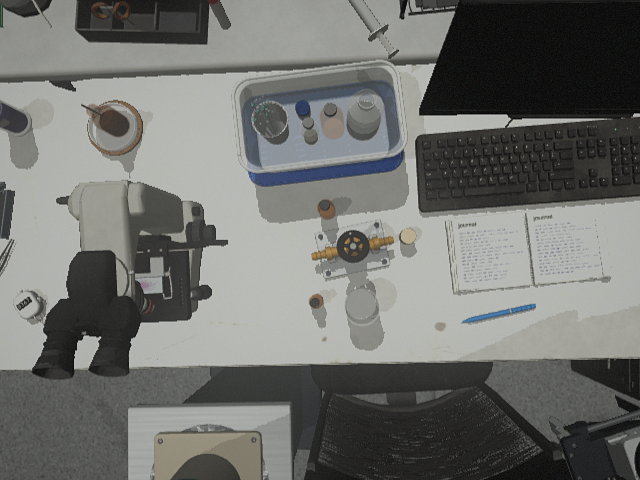

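View pics/scene1.png

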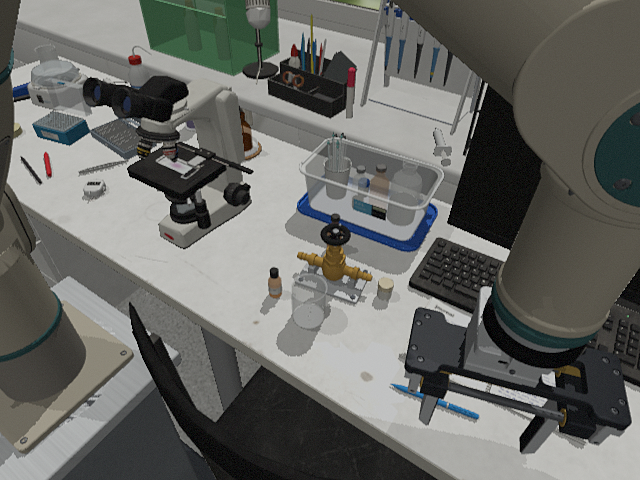

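The wheel is at (354,245) in the top picture and (337,236) in the scene picture. The vial is at (326,208), the jar at (408,236), the beaker at (361,305) and the oil bottle at (316,300). The wheel is at about (448,-293). Every bystander is lower than the fingertips will be at about 103 mm, so I can go above the wheel.

```bash
R='{"dx":0.022,"dy":-0.015}'; python3 -m creep '[{"dx":0.022,"dy":-0.015},{"dx":0.022,"dy":-0.015},{"dx":0.022,"dy":-0.015},{"dx":0.022,"dy":-0.015},{"dx":0.022,"dy":-0.015},{"dx":0.022,"dy":-0.015},{"dx":0.022,"dy":-0.015},{"dx":0.022,"dy":-0.015}]' 30
```

```text
validation failed for argument at $[0]...
```

```bash
python3 -m creep '[{"dx":0.022,"dy":-0.015},{"dx":0.022,"dy":-0.015},{"dx":0.022,"dy":-0.015},{"dx":0.022,"dy":-0.015},{"dx":0.022,"dy":-0.015},{"dx":0.022,"dy":-0.015},{"dx":0.022,"dy":-0.015},{}]'; python3 -c "
from h import *
s=robot.get_state();print(s['joint_pos'].round(2) if hasattr(s['joint_pos'],'round') else s['joint_pos'])"
```

```text
[ 1.21  0.63  0.04  1.52 -0.03  1.   -0.02]validation failed for argument at $[0]...
```

```bash
python3 -m creep '[{"dx":0.022,"dy":-0.015,"dz":0,"spin":0,"fingers":1},{"dx":0.022,"dy":-0.015,"dz":0,"spin":0,"fingers":1},{"dx":0.022,"dy":-0.015,"dz":0,"spin":0,"fingers":1},{"dx":0.022,"dy":-0.015,"dz":0,"spin":0,"fingers":1},{"dx":0.022,"dy":-0.015,"dz":0,"spin":0,"fingers":1},{"dx":0.022,"dy":-0.015,"dz":0,"spin":0,"fingers":1},{"dx":0.022,"dy":-0.015,"dz":0,"spin":0,"fingers":1},{"dx":0.022,"dy":-0.015,"dz":0,"spin":0,"fingers":1}]' 30; python3 -c "
from h import *
print(np.round(robot.get_state()['joint_pos'],2))"
```

```text
time: 1.5
tcp_pos: [323.1, -455.2, 205.7]
orientation: [0.989, 0.147, 0.0, 0.0]
ft_force: [-0.0, -0.2, 0.3]
opening: 0.997
grip_force: 0.0
[ 0.88  0.5   0.03  1.78 -0.02  0.87 -0.35]
```

```bash
python3 -m creep '[{"dx":0.021,"dy":-0.015,"dz":0,"spin":0,"fingers":1},{"dx":0.021,"dy":-0.015,"dz":0,"spin":0,"fingers":1},{"dx":0.021,"dy":-0.015,"dz":0,"spin":0,"fingers":1},{"dx":0.021,"dy":-0.015,"dz":0,"spin":0,"fingers":1},{"dx":0.021,"dy":-0.015,"dz":0,"spin":0,"fingers":1},{"dx":0.021,"dy":-0.015,"dz":0,"spin":0,"fingers":1},{"dx":0.021,"dy":-0.015,"dz":0,"spin":0,"fingers":1},{"dx":0.020,"dy":-0.014,"dz":0,"spin":0,"fingers":1}]'
python3 -m creep '[{"dx":0,"dy":0,"dz":0,"spin":0.15,"fingers":1},{"dx":0,"dy":0,"dz":0,"spin":0.15,"fingers":1},{"dx":0,"dy":0,"dz":0,"spin":0.15,"fingers":1},{"dx":0,"dy":0,"dz":0,"spin":0.15,"fingers":1},{"dx":0,"dy":0,"dz":0,"spin":0,"fingers":1}]'
python3 - <<'E'
from h import *
s=robot.get_state();print(np.round(s['joint_pos'],2))
p=robot.capture("wrist");save(p,"w1.png")
for a in robot.tip_of(p,"wheel_center")[:2]: print(a,world(p,*a["uv"],z=121).round(1))
for a in robot.regions_of(p,"wheel_center")[:2]: print(a["confidence"],a["rect"])
p2=robot.capture("top")
for a in robot.tip_of(p2,"wheel_center")[:2]: print(a,world(p2,*a["uv"],z=121).round(1))
print(R.from_quat(s["orientation"]).as_matrix().round(3), s["tcp_pos"])
E
```

```text
time: 2.3
tcp_pos: [448.4, -292.7, 205.7]
orientation: [0.989, 0.147, 0.0, 0.0]
ft_force: [-0.2, -0.1, 0.0]
opening: 0.999
grip_force: 0.0
time: 2.8
tcp_pos: [447.8, -293.6, 205.6]
orientation: [0.988, -0.152, 0.0, 0.0]
ft_force: [0.5, -0.4, 0.4]
opening: 1.002
grip_force: 0.0
[ 0.4   0.47  0.19  1.84 -0.11  0.84 -1.23]
{'uv': [311.6, 246.8], 'confidence': 0.65} [ 447.3 -286.8  121. ]
0.94 [278.9, 213.9, 346.6, 284.0]
[[ 0.954 -0.301  0.   ]
 [-0.301 -0.954 -0.001]
 [ 0.     0.    -1.   ]] [ 447.79138736 -293.58187579  205.59666047]
```

View pics/w1.png

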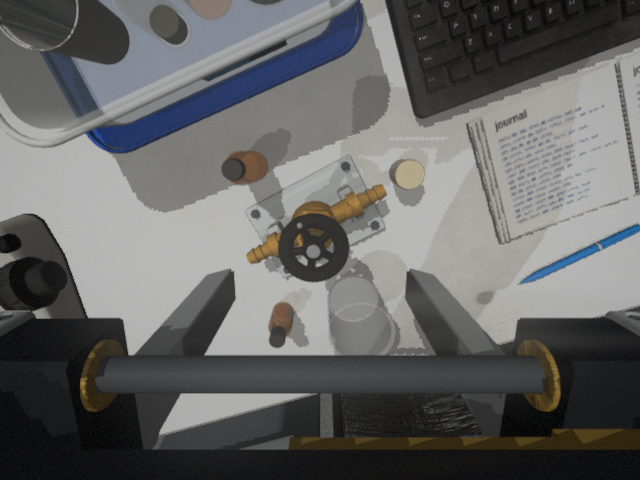

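The wrist picture shows the wheel at (312,248) with its pip at (298,226), and the open fingers to either side of it. I'll wind the wrist back to make room for the counterclockwise turn, then measure the rim by depth from two views.

```bash
cat >> h.py <<'E'
def rim(p,zlo=121,zhi=133):
    a=robot.regions_of(p,"wheel_center")
    if not a: return None
    v,u=np.nonzero(a[0]["region"]&(p["depth"]>0)); d=p["depth"][v,u]
    K=np.array(p["mtx"]);T=np.array(p["cam_to_world"])
    X=np.stack([(u-K[0,2])/K[0,0]*d,-(v-K[1,2])/K[1,1]*d,-d],1)@T[:3,:3].T+T[:3,3]
    X=X[(X[:,2]>zlo)&(X[:,2]<zhi)]
    c,r=cv2.minEnclosingCircle(X[:,:2].astype(np.float32))
    return a[0]["confidence"],np.round(c,1),round(r,1),len(X),np.percentile(X[:,2],[10,50,90]).round(1)
E
python3 - <<'E'
from h import *
for c in ["wrist","top"]: print(c,rim(robot.capture(c)))
E
python3 -m creep '[{"dx":0,"dy":0,"dz":0,"spin":0.15,"fingers":1},{"dx":0,"dy":0,"dz":0,"spin":0.15,"fingers":1},{"dx":0,"dy":0,"dz":0,"spin":0.15,"fingers":1},{"dx":0,"dy":0,"dz":0,"spin":0.15,"fingers":1},{"dx":0,"dy":0,"dz":0,"spin":0.15,"fingers":1},{"dx":0,"dy":0,"dz":0,"spin":0.15,"fingers":1},{"dx":0,"dy":0,"dz":0,"spin":0.15,"fingers":1},{"dx":0,"dy":0,"dz":0,"spin":0.15,"fingers":1}]'
python3 - <<'E'
from h import *
s=robot.get_state();print(np.round(s['joint_pos'],2),s["tcp_pos"])
for c in ["wrist","top","scene"]: print(c,rim(robot.capture(c)))
print(R.from_quat(s["orientation"]).as_matrix().round(3))
E
```

```text
wrist (0.69, array([ 446.6, -287.7]), 27.9, 3331, array([125. , 127.6, 129.4]))
top None
time: 4.05
tcp_pos: [447.7, -293.6, 205.5]
orientation: [0.728, -0.686, 0.0, -0.0]
ft_force: [0.4, -0.2, -0.6]
opening: 1.0
grip_force: 0.0
[ 0.18  0.51  0.53  1.85 -0.33  0.87 -2.22] [ 447.69391762 -293.62317861  205.51253248]
wrist (0.89, array([ 446.7, -288. ]), 27.9, 3284, array([125. , 127.6, 129.4]))
top None
scene (0.79, array([ 443.5, -289.9]), 28.0, 461, array([122.3, 124.9, 127.3]))
[[ 0.06  -0.998  0.   ]
 [-0.998 -0.06   0.   ]
 [-0.    -0.    -1.   ]]
```

Two wrist views at different yaws agree on (446.7,-287.9), with radius 27.9 and rim top at about 127.6. That matches the given size. Now I centre on it, descend and close.

```bash
python3 -m creep '[{"dx":-0.0058,"dy":0.0007,"dz":0,"spin":0,"fingers":1},{"dx":0,"dy":0,"dz":0.017,"spin":0.15,"fingers":1},{"dx":0,"dy":0,"dz":0.017,"spin":0.15,"fingers":1},{"dx":0,"dy":0,"dz":0.017,"spin":0,"fingers":1},{"dx":0,"dy":0,"dz":0.017,"spin":0,"fingers":1},{"dx":0,"dy":0,"dz":0.017,"spin":0,"fingers":1},{"dx":0,"dy":0,"dz":0.016,"spin":0,"fingers":1},{"dx":0,"dy":0,"dz":0,"spin":0,"fingers":1}]'
python3 -m creep '[{"dx":0,"dy":0,"dz":0,"spin":0,"fingers":0.7},{"dx":0,"dy":0,"dz":0,"spin":0,"fingers":0.6},{"dx":0,"dy":0,"dz":0,"spin":0,"fingers":0.5},{"dx":0,"dy":0,"dz":0,"spin":0,"fingers":0.4},{"dx":0,"dy":0,"dz":0,"spin":0,"fingers":0.4},{"dx":0,"dy":0,"dz":0,"spin":0,"fingers":0.4},{"dx":0,"dy":0,"dz":0,"spin":0,"fingers":0.4}]' 30
python3 - <<'E'
from h import *
s=robot.get_state();print({k:np.round(v,3) for k,v in s.items()})
save(robot.capture("scene"),"s2.png")
E
```

```text
time: 5.15
tcp_pos: [445.4, -286.5, 102.9]
orientation: [-0.62, 0.785, 0.002, -0.0]
ft_force: [0.2, 0.7, -0.3]
opening: 0.999
grip_force: 0.0
time: 5.85
tcp_pos: [446.2, -287.9, 104.8]
orientation: [-0.62, 0.785, 0.0, 0.0]
ft_force: [-1.1, 0.5, 6.1]
opening: 0.589
grip_force: 30.0
{'time': np.float64(5.85), 'joint_pos': array([ 0.193,  0.657,  0.504,  1.955, -0.505,  0.656, -2.359]), 'joint_vel': array([ 0.001,  0.   , -0.002,  0.001,  0.002, -0.002,  0.   ]), 'joint_efforts': array([-1.9900e-01, -4.4223e+01,  6.0620e+00, -1.2308e+01, -2.7300e-01,
       -7.4600e-01, -2.3000e-02]), 'tcp_pos': array([ 446.223, -287.85 ,  104.835]), 'orientation': array([-0.62 ,  0.785,  0.   ,  0.   ]), 'ft_force': array([-1.115,  0.53 ,  6.09 ]), 'wrist_torque': array([0.316, 0.484, 0.033]), 'grip_force': np.float64(30.001), 'opening': np.float64(0.589)}
```

View pics/s2.png

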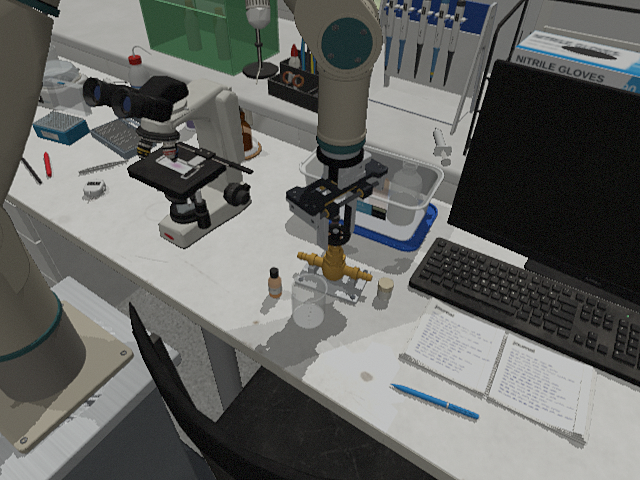

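The scene picture shows the gripper closed on the wheel at (340,230), with the opening at 0.589, which is 55.4 mm. The bystanders have not moved. First a few turning rows to test the torque.

```bash
cat > st.py <<'E'
from h import *
s=robot.get_state(); r=R.from_quat(s["orientation"]).as_matrix()
print("t%.2f yaw %.3f j7 %.2f z %.1f xy %s F %s M %s op %.3f grip %.1f"%(s["time"],np.arctan2(r[1,0],r[0,0]),s["joint_pos"][6],s["tcp_pos"][2],np.round(s["tcp_pos"][:2],1),np.round(s["ft_force"],1),np.round(s["wrist_torque"],3),s["opening"],s["grip_force"]), np.round(s["joint_pos"],2))
E
python3 st.py
python3 -m creep '[{"dx":0,"dy":0,"dz":-0.0006,"spin":-0.15,"fingers":0.4},{"dx":0,"dy":0,"dz":-0.0006,"spin":-0.15,"fingers":0.4},{"dx":0,"dy":0,"dz":-0.0006,"spin":-0.15,"fingers":0.4},{"dx":0,"dy":0,"dz":-0.0006,"spin":-0.15,"fingers":0.4}]' >/dev/null; python3 st.py
python3 -m creep '[{"dx":0,"dy":0,"dz":0,"spin":0,"fingers":0.4}]'>/dev/null; python3 st.py
```

```text
t5.90 yaw -1.805 j7 -2.36 z 104.9 xy [ 446.2 -287.8] F [-1.9  1.8  5.9] M [0.4   0.362 0.044] op 0.588 grip 30.0 [ 0.19  0.66  0.5   1.95 -0.5   0.66 -2.36]
t6.30 yaw -1.200 j7 -1.92 z 107.1 xy [ 446.3 -287.8] F [-1.9  0.5  3.3] M [ 0.358  0.275 -0.206] op 0.590 grip 30.0 [ 0.3   0.62  0.33  1.95 -0.33  0.62 -1.92]
t6.40 yaw -1.205 j7 -1.93 z 107.2 xy [ 446.3 -287.8] F [-1.7  0.9  4.7] M [0.372 0.356 0.133] op 0.590 grip 30.0 [ 0.3   0.62  0.33  1.95 -0.33  0.62 -1.93]
```

```bash
python3 -m creep '[{"dx":0,"dy":0,"dz":-0.0006,"spin":-0.15,"fingers":0.4},{"dx":0,"dy":0,"dz":-0.0006,"spin":-0.15,"fingers":0.4},{"dx":0,"dy":0,"dz":-0.0006,"spin":-0.15,"fingers":0.4},{"dx":0,"dy":0,"dz":-0.0005,"spin":-0.15,"fingers":0.4},{"dx":0,"dy":0,"dz":-0.0006,"spin":-0.15,"fingers":0.4},{"dx":0,"dy":0,"dz":-0.0005,"spin":-0.15,"fingers":0.4}]' >/dev/null; python3 st.py
python3 -m creep '[{"dx":0,"dy":0,"dz":-0.0006,"spin":-0.15,"fingers":0.4},{"dx":0,"dy":0,"dz":-0.0006,"spin":-0.15,"fingers":0.4},{"dx":0,"dy":0,"dz":-0.0006,"spin":-0.15,"fingers":0.4},{"dx":0,"dy":0,"dz":-0.0005,"spin":-0.15,"fingers":0.4}]' >/dev/null; python3 st.py
python3 - <<'E'
from h import *
p=robot.capture("wrist");cv2.imwrite("pics/w2.png",p["pixels"][150:450,170:470,::-1])
E
```

```text
t7.00 yaw -0.304 j7 -1.28 z 110.5 xy [ 446.4 -287.6] F [-2.1  1.4  5.1] M [ 0.578  0.415 -0.244] op 0.585 grip 30.0 [ 0.47  0.59  0.08  1.94 -0.08  0.61 -1.28]
t7.40 yaw 0.296 j7 -0.85 z 112.8 xy [ 446.3 -287.5] F [-0.8  2.3  5.7] M [ 0.61   0.584 -0.237] op 0.588 grip 30.0 [ 0.58  0.59 -0.1   1.94  0.09  0.62 -0.85]
```

View pics/w2.png

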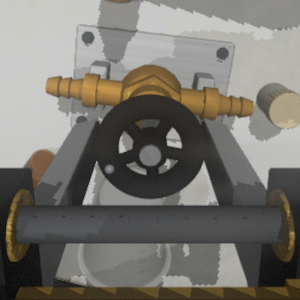

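The pip is at (110,170) in the crop, against the hub at (150,154). That gives about 2.0 rad of wheel turn for 2.1 rad of hand turn, so there is little or no slip. Next I go up to just before the stop range, then in small steps.

```bash
python3 -m creep '[{"dx":0,"dy":0,"dz":-0.0006,"spin":-0.15,"fingers":0.4},{"dx":0,"dy":0,"dz":-0.0006,"spin":-0.15,"fingers":0.4},{"dx":0,"dy":0,"dz":-0.0005,"spin":-0.15,"fingers":0.4}]' >/dev/null; python3 st.py
python3 -m creep '[{"dx":0,"dy":0,"dz":-0.0002,"spin":-0.05,"fingers":0.4},{"dx":0,"dy":0,"dz":-0.0002,"spin":-0.05,"fingers":0.4},{"dx":0,"dy":0,"dz":-0.0002,"spin":-0.05,"fingers":0.4}]' >/dev/null; python3 st.py
python3 -m creep '[{"dx":0,"dy":0,"dz":-0.0002,"spin":-0.05,"fingers":0.4},{"dx":0,"dy":0,"dz":-0.0002,"spin":-0.05,"fingers":0.4},{"dx":0,"dy":0,"dz":-0.0002,"spin":-0.05,"fingers":0.4}]' >/dev/null; python3 st.py
```

```text
t7.75 yaw 0.746 j7 -0.51 z 114.5 xy [ 446.1 -287.4] F [-1.6  2.3  7.3] M [ 0.616  0.662 -0.205] op 0.587 grip 30.0 [ 0.67  0.59 -0.23  1.93  0.21  0.64 -0.51]
t8.05 yaw 0.892 j7 -0.41 z 115.0 xy [ 446.1 -287.4] F [-2.4  0.9  6.2] M [ 0.476  0.63  -0.195] op 0.589 grip 30.0 [ 0.7   0.6  -0.27  1.93  0.25  0.65 -0.41]
t8.35 yaw 1.042 j7 -0.29 z 115.6 xy [ 446.1 -287.5] F [-2.3  2.6  6.1] M [ 0.506  0.668 -0.191] op 0.589 grip 30.0 [ 0.73  0.6  -0.31  1.93  0.29  0.66 -0.29]
```

```bash
for i in 1; do python3 -m creep '[{"dx":0,"dy":0,"dz":-0.0002,"spin":-0.05,"fingers":0.4},{"dx":0,"dy":0,"dz":-0.0002,"spin":-0.05,"fingers":0.4},{"dx":0,"dy":0,"dz":-0.0002,"spin":-0.05,"fingers":0.4}]' >/dev/null; python3 st.py; done
python3 -m creep '[{"dx":0,"dy":0,"dz":-0.0002,"spin":-0.05,"fingers":0.4},{"dx":0,"dy":0,"dz":-0.0002,"spin":-0.05,"fingers":0.4},{"dx":0,"dy":0,"dz":-0.0002,"spin":-0.05,"fingers":0.4}]' >/dev/null; python3 st.py
```

```text
t8.65 yaw 1.192 j7 -0.18 z 116.2 xy [ 446.  -287.5] F [-1.8  1.2  6.8] M [ 0.386  0.65  -0.246] op 0.585 grip 30.0 [ 0.76  0.6  -0.36  1.93  0.33  0.67 -0.18]
t8.95 yaw 1.342 j7 -0.07 z 116.8 xy [ 446.  -287.5] F [-2.9  0.9  6.5] M [ 0.35   0.555 -0.205] op 0.591 grip 30.0 [ 0.79  0.61 -0.4   1.93  0.36  0.68 -0.07]
```

```bash
python3 -m creep '[{"dx":0,"dy":0,"dz":-0.0002,"spin":-0.05,"fingers":0.4},{"dx":0,"dy":0,"dz":-0.0002,"spin":-0.05,"fingers":0.4},{"dx":0,"dy":0,"dz":-0.0002,"spin":-0.05,"fingers":0.4}]' >/dev/null; python3 st.py
python3 -m creep '[{"dx":0,"dy":0,"dz":-0.0002,"spin":-0.05,"fingers":0.4},{"dx":0,"dy":0,"dz":-0.0002,"spin":-0.05,"fingers":0.4},{"dx":0,"dy":0,"dz":-0.0002,"spin":-0.05,"fingers":0.4}]' >/dev/null; python3 st.py
```

```text
t9.25 yaw 1.492 j7 0.05 z 117.3 xy [ 445.9 -287.5] F [-2.8  1.5  6.4] M [ 0.349  0.576 -0.197] op 0.588 grip 30.0 [ 0.81  0.62 -0.44  1.93  0.4   0.69  0.05]
t9.55 yaw 1.642 j7 0.16 z 117.9 xy [ 446.  -287.5] F [-2.3  0.7  4.8] M [ 0.248  0.604 -0.204] op 0.589 grip 30.0 [ 0.84  0.62 -0.49  1.93  0.44  0.7   0.16]
```

```bash
python3 -m creep '[{"dx":0,"dy":0,"dz":-0.0002,"spin":-0.05,"fingers":0.4},{"dx":0,"dy":0,"dz":-0.0002,"spin":-0.05,"fingers":0.4},{"dx":0,"dy":0,"dz":-0.0002,"spin":-0.05,"fingers":0.4}]' >/dev/null; python3 st.py
python3 -m creep '[{"dx":0,"dy":0,"dz":-0.0002,"spin":-0.05,"fingers":0.4},{"dx":0,"dy":0,"dz":-0.0002,"spin":-0.05,"fingers":0.4},{"dx":0,"dy":0,"dz":-0.0002,"spin":-0.05,"fingers":0.4}]' >/dev/null; python3 st.py
```

```text
t9.85 yaw 1.791 j7 0.28 z 118.1 xy [ 445.9 -287.5] F [-1.5  0.8  1.5] M [ 0.15   0.294 -0.306] op 0.586 grip 30.0 [ 0.87  0.63 -0.53  1.92  0.47  0.71  0.28]
t10.15 yaw 1.941 j7 0.40 z 118.4 xy [ 445.8 -287.5] F [-0.1  0.2 -1.6] M [ 0.129  0.108 -0.408] op 0.587 grip 30.0 [ 0.9   0.64 -0.57  1.92  0.5   0.73  0.4 ]
```

The stop is met at a hand yaw of about 1.65, and about 0.2 Nm has been added, which is firm. I press a hair more and hold briefly.

```bash
python3 -m creep '[{"dx":0,"dy":0,"dz":0,"spin":-0.03,"fingers":0.4},{"dx":0,"dy":0,"dz":0,"spin":0,"fingers":0.4}]' >/dev/null; python3 st.py
python3 -m creep '[{"dx":0,"dy":0,"dz":0,"spin":0,"fingers":0.4}]' >/dev/null; python3 st.py
python3 - <<'E'
from h import *
p=robot.capture("wrist");cv2.imwrite("pics/w3.png",p["pixels"][150:450,170:470,::-1])
E
```

```text
t10.35 yaw 1.972 j7 0.42 z 118.4 xy [ 445.9 -287.5] F [-0.1  1.2 -2.9] M [ 0.144  0.212 -0.346] op 0.588 grip 30.0 [ 0.9   0.64 -0.58  1.92  0.51  0.73  0.42]
t10.45 yaw 1.972 j7 0.42 z 118.4 xy [ 445.9 -287.6] F [-0.7  0.2 -4.4] M [ 0.176  0.22  -0.393] op 0.589 grip 30.0 [ 0.9   0.64 -0.58  1.92  0.51  0.73  0.42]
```

View pics/w3.png

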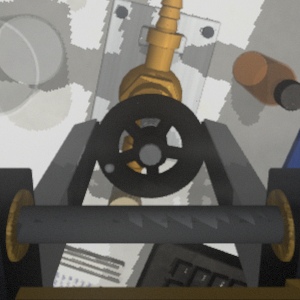

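The pip is in the same place in the hand's view (110,168), so nothing slipped. Now I turn back 1.6 rad, lowering with the stem.

```bash
python3 -m creep '[{"dx":0,"dy":0,"dz":0.0003,"spin":0.1,"fingers":0.4},{"dx":0,"dy":0,"dz":0.0005,"spin":0.15,"fingers":0.4},{"dx":0,"dy":0,"dz":0.0006,"spin":0.15,"fingers":0.4},{"dx":0,"dy":0,"dz":0.0006,"spin":0.15,"fingers":0.4},{"dx":0,"dy":0,"dz":0.0005,"spin":0.15,"fingers":0.4},{"dx":0,"dy":0,"dz":0.0006,"spin":0.15,"fingers":0.4}]' >/dev/null; python3 st.py
python3 -m creep '[{"dx":0,"dy":0,"dz":0.0006,"spin":0.15,"fingers":0.4},{"dx":0,"dy":0,"dz":0.0006,"spin":0.15,"fingers":0.4},{"dx":0,"dy":0,"dz":0.0005,"spin":0.15,"fingers":0.4},{"dx":0,"dy":0,"dz":0.0006,"spin":0.15,"fingers":0.4},{"dx":0,"dy":0,"dz":0.0006,"spin":0.15,"fingers":0.4},{"dx":0,"dy":0,"dz":0,"spin":0,"fingers":0.4}]' >/dev/null; python3 st.py
python3 - <<'E'
from h import *
p=robot.capture("wrist");cv2.imwrite("pics/w4.png",p["pixels"][150:450,170:470,::-1])
E
```

```text
t11.10 yaw 1.120 j7 -0.24 z 116.2 xy [ 446.  -287.4] F [-2.5  1.5  1.3] M [0.428 0.666 0.149] op 0.588 grip 30.0 [ 0.74  0.6  -0.34  1.93  0.31  0.66 -0.24]
t11.70 yaw 0.375 j7 -0.79 z 113.3 xy [ 446.2 -287.4] F [-3.   1.   2.1] M [ 0.472  0.597 -0.118] op 0.587 grip 30.0 [ 0.6   0.59 -0.12  1.94  0.12  0.62 -0.79]
```

View pics/w4.png

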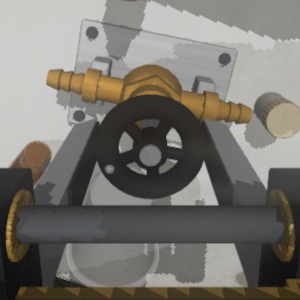

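The pip is still at (110,170) in the hand's view, so the wheel followed the full 1.6 rad back. Now I release and lift.

```bash
python3 -m creep '[{"dx":0,"dy":0,"dz":0,"spin":0,"fingers":0.7},{"dx":0,"dy":0,"dz":0,"spin":0,"fingers":0.8},{"dx":0,"dy":0,"dz":0,"spin":0,"fingers":0.9},{"dx":0,"dy":0,"dz":0,"spin":0,"fingers":0.9},{"dx":0,"dy":0,"dz":0,"spin":0,"fingers":0.9}]' ; python3 -m creep '[{"dx":0,"dy":0,"dz":-0.01,"spin":0,"fingers":0.9},{"dx":0,"dy":0,"dz":-0.02,"spin":0,"fingers":0.9},{"dx":0,"dy":0,"dz":-0.02,"spin":0,"fingers":0.9},{"dx":0,"dy":0,"dz":-0.02,"spin":0,"fingers":0.9},{"dx":0,"dy":0,"dz":-0.01,"spin":0,"fingers":0.9},{"dx":0,"dy":0,"dz":0,"spin":0,"fingers":0.9},{"dx":0,"dy":0,"dz":0,"spin":0,"fingers":0.9}]'
python3 st.py
python3 - <<'E'
from h import *
p=robot.capture("wrist");save(p,"w5.png");print(rim(p,125,150))
E
```

```text
time: 12.25
tcp_pos: [446.8, -288.1, 113.1]
orientation: [0.982, 0.186, 0.0, 0.0]
ft_force: [-1.0, -0.3, 0.6]
opening: 0.896
grip_force: 0.0
time: 12.95
tcp_pos: [446.3, -287.8, 192.9]
orientation: [0.982, 0.186, -0.0, -0.0]
ft_force: [-0.4, -0.2, 0.2]
opening: 0.9
grip_force: 0.0
t12.95 yaw 0.375 j7 -0.77 z 192.9 xy [ 446.3 -287.8] F [-0.4 -0.2  0.2] M [-0.013  0.032  0.005] op 0.900 grip 0.0 [ 0.62  0.48 -0.14  1.86  0.09  0.81 -0.77]
(0.79, array([ 446.2, -287.6]), 27.9, 3950, array([133.4, 136. , 137.9]))
```

View pics/w5.png

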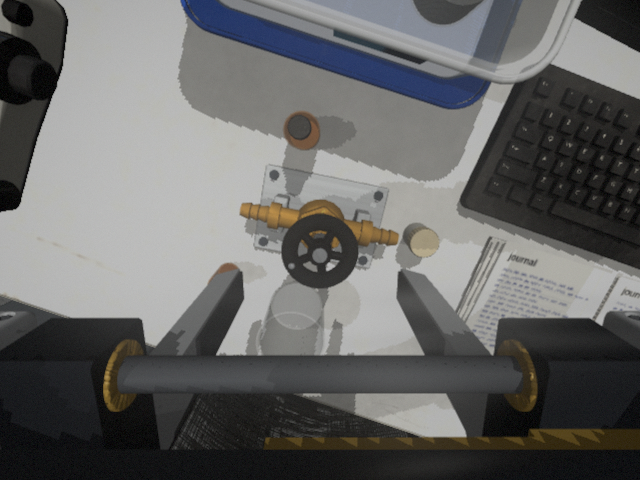

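The hand is clear. The vial (300,130), jar (424,240) and beaker (295,310) are upright, and the oil bottle shows at (230,268). The wheel sits 8.4 mm above its start, which matches the expected net 2.18 rad, so I hand in.

```bash
python3 -c "
from station import robot
print(robot.sign_off())"
```

```text
the job is handed in; nothing more can be done
None
```

The valve was opened until it met its stop firmly (about 0.2 Nm added), turned back 1.6 rad and released; the glassware and bottles stayed in place, and the job is handed in (no verdict was returned).

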